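Creep a heavy pump unit into its bench dock and hook it

TASK

Creep the heavy pump unit forward along the bench into its dock by pushing its two rear corners in turn, never pushing harder than 20 N and never touching the gauge between them. Press it home, square against both rubber buffers (a firm push, about 10 to 15 N in all), then swing the dock's hook round until its lip stands behind the stud on the unit. Leave the other things on the bench where they are.

Things in the scene. Friction and masses are not known exactly. Their poses are not given: they have to be found in the camera images.
- unit: The heavy pump unit (about 1.2 kg): grey steel case 95 (its x) x 120 (its y) x 60 high on a flat dark sole; not to be lifted. Origin at the centre of the underside; +x is its front, which goes into the dock; -x the rear, with a gauge in its middle. A rear corner yields to a push of about 5 to 9 N; the unit then turns, its centre going ahead by about half of what the corner is pushed.
- unit_rear_left (a point): Push place near the left (+y) rear corner, on the upright rear face (6 to 60 high), 48 from its middle and 30 above the bench. Pushed here, the unit turns about a point some 50 to 80 beyond its centre, on the right. Axes as the unit's.
- unit_rear_right (a point): Push place near the right (-y) rear corner, on the rear face, 48 from its middle and 30 above the bench. Pushed here the unit turns left, about 0.1 rad for each 10 of push, and drifts a little (2 in 10) to its own left; the left corner does the opposite.
- unit_front_left (a point): Point on the unit's front face, 50 to the left (+y) of its middle, 30 above the bench.
- unit_front_right (a point): Point on the unit's front face, 50 to the right (-y) of its middle, 30 above the bench.
- unit_stud (a point): Top of the steel latch stud (14 across, 15 tall) in the middle of the unit's top; 75 above the bench.
- gauge: Delicate round dial gauge, 32 across, standing 21 out of the middle of the unit's rear face, centre 26 above the bench, top at 42; it moves with the unit. Its frame is the unit's own frame (origin under the unit's centre). Not to be touched.
- dock: Bolted bench dock of grey steel: back plate 184 wide, 66 high; two short cheeks 40 high, inner faces 71 either side of the middle line, reaching 15 ahead of the buffer faces, then flaring out by 12 to 32 ahead. Origin on the bench, on the middle line, in the plane of the buffer faces. +x is the way in (roughly the world's -y); the mouth looks to -x. Place and yaw vary.
- dock_stop (a point): Middle point between the buffer faces, 30 above the bench; axes as the dock's. Home, the unit's x lies along the dock's x and the middle of its front face is here (11 play to either side between the cheeks).
- buffers: The two black rubber buffers, 22 across, on the dock's back plate, 38 to either side of its middle line and 30 above the bench; their faces lie in the dock's x = 0. They are solid and hardly yield. The frame is the dock's frame.
- hook (a joint): Angle of the swing hook (rad), 0 to 1.57, about an upright pivot. 0: lies along the back plate, pointing to the dock's -y. It grows as it swings out over the unit (clockwise from above); at 1.57, its stop, it points to the dock's -x and its lip stands behind the stud, with about 5 to spare if the unit is home. Stays where it is left; about 1 N at the knob moves it.
- hook_pivot (a point): The hook's pivot, 16 behind the buffer faces on the dock's middle line, 82 above the bench; axes as the dock's. The hook is a flat steel bar 10 wide, 80 to 85 above the bench, with a down-turned lip (30 wide, 6 thick, reaching down to 64) at its end, 76 to 82 from the pivot.
- hook_knob (a point): Middle of the black knob (17 across) that stands on the hook's bar 74 from the pivot. The knob reaches from 96 to 114 above the bench, over a thin neck; this point is at 105. Push it sideways, round the pivot.
- seal_box_a: Bystander: yellow-and-dark printed carton 70x100x45. Origin at the centre of its underside. To be left where it stands.
- seal_box_b: Bystander: blue printed carton 60x85x60. Origin at the centre of its underside. To be left where it stands.
- mug: Bystander: pale mug with handle, 84x113x95. Origin at the centre of its underside. To be left where it stands.
- tin_pins: Bystander: open round tin holding pins, 90 across, 131 high. Origin at the centre of its underside. To be left where it stands.
- nut_0: Bystander: steel hex nut 24x27x13. Origin at the centre of its underside. To be left where it stands.
- bolt_a: Bystander: steel hex bolt 85 long, lying. Origin at the centre of its underside. To be left where it stands.
- bearing_a: Bystander: steel ball bearing 80 across, 22 high, lying flat. Origin at the centre of its underside. To be left where it stands.

How it is judged:
By the outcome, as a careful person would: the job done as asked, in the order asked, and still so for the second after the job is handed in, with the robot touching nothing.
It also fails if it takes over 72 s, if anything falls off the work surface, if the arm or the gripper's body presses on something with over 40 N, if the wrist force passes 120 N, or if a joint passes its speed limit or range.

ROBOT

A 6-joint arm with a two-finger parallel gripper is mounted at the origin on the work surface; the furniture and walls round the work are solid. World frame = base frame: x ahead of the robot, y to its left, z up, the work surface at z = 0. Lengths are in m, angles in degrees, forces in N, time in s.
With the tool pointing down it reaches from about 0.375 to 0.75 m from the base axis. Payload 9 kg.
Tool frame: the origin (TCP) lies midway between the tips of the shut fingers; the grasp point (between the pads) lies hold_point_z behind it (hold_point_z is the distance from the TCP to the grasp point, in m); z points along the fingers, y is the line along which they close (so a half turn about z gives the same grasp; the last joint's range is limited). The gripper opens to 85 mm and grips with 20 to 120 N. Pads are 22 mm wide; open, the fingers measure 114 mm over their backs; the gripper's body (76 mm by 85 mm) begins 54 mm behind the grasp point. The pads swing forward as they close: fully open they stand 13 mm farther back than shut.
Start: joints at [56.396, 5.964, 5.575, 89.605, 0, 77.527], TCP at [0.216, 0.56, 0.231] pointing down, gripper open.
Joint ranges: [-171.21, 171.21], [-48.23, 106.86], [-62.78, 66.21], [-105.2, 120.99], [-86.42, 89.51], [-180, 180]. Speed limits (degrees/s): [127.2, 127.2, 147.25, 180, 180, 180].

INTERFACE

Orientations are given as [roll, pitch, yaw] about the fixed x, y, z axes, in that order (R = Rz(yaw) Ry(pitch) Rx(roll)).
In Python, from bench import observe, grab_frame, get_calibration, finish_job, hold_point_z gives the robot as it stands. The module is installed in compiled form; this text tells all that it offers.
- The arm moves only by the tool send_rows, never from a script. Its argument "deltas" is a list of rows, each an object of numbers: "tx", "ty", "tz": the shift along the tool's x, y, z scaled (see below); "twist": the turn about the tool's z scaled (see below); "fingers": the gripper's target within -1 to 1 (fully open at 1, half-way at 0, shut at -1). In form: [{"tx": .., "ty": .., "tz": .., "twist": .., "fingers": ..}, ...]. A call has 1 to 8 rows; each row shifts and turns the commanded pose from where the row before left it, along the tool's axes as they then stand; what a row does not reach is not made up. The controller multiplies each number of a shift by 0.2 m and each number of a turn by 90 degrees. A row lasts 1/12 s, in which the tool goes at most 41.7 mm and 7.16 degrees, less where a joint would pass 70% of its speed; a pose out of reach is approached as far as the arm can. A call with a number of a shift or a turn outside -1 to 1 is refused whole. A call with a gripper value outside its range is refused whole. The fingers move at their own pace and stop on an object; "force" is the grip in N (left out, the last holds). Time passes only in rows, so rows that do not move let the fingers close. It gives the time, the measured TCP pose, the force and the opening at its end, in the units of the state.
- observe(): the state, without advancing time (a new reading comes with each control period).
- grab_frame(name): name is "scene" or "side" or "wrist"; returns the picture (420x560x3 uint8, blue, green, red); there is no depth.
- get_calibration(name): a dict with "fx", "fy", "cx", "cy" (pixels), "position" and "attitude" of the camera in the world. Camera axes: x right, y up, looking along -z (the intrinsics and any distortion apply to the point x, -y, -z); pixel columns grow to the right and rows downward; lengths in m; the calibration is good to about 2 mm. A picture is of the moment at which its call begins: read the wrist's pose just before it. get_calibration takes no time and is no camera call; for the wrist camera it gives the pose at the moment of the call.
- finish_job(): hands the job in, once; it reports no verdict.
The state is a dict: "clock": time; "qpos": joint angles; "joint_vel": joint speeds; "joint_torque": joint torques, N m; "ee_pos": TCP position; "orientation": TCP orientation; "ft_force": force on the tool from outside, world axes, zero at the start; "ft_torque": the same for the moment, N m; "gripper_width": finger opening in m.
Only numpy, scipy, OpenCV 4.12 (cv2) and the standard library are available. Lean on these libraries where they do the work, as an engineer would, in place of code of your own. Each camera call takes 0.05 s, during which the arm holds its last target. There are 200 camera calls.

## Working session

There is one attempt and no reset: what is moved stays moved. The work goes in short steps, Python scripts to look and compute and a tool call to move; the robot and the scene stay as the last step left them, time stands still between calls to the robot, and variables do not carry over. Pictures are saved under pics/ and viewed, on a budget of 10 in all, crops included, one or two more only if the job needs it, and the job is handed in when it is done.

Besides the shell and the picture viewer there is one more tool, called after "Call:" by a JSON object that holds its "name" and its "arguments". send_rows: Moves the arm, as the interface text tells. Shifts and turns lie within -1 to 1; 1 stands for 0.2 m of shift or 90 degrees of turn. Its arguments: {"type":"object","properties":{"deltas":{"type":"array"},"force":{"type":"number"}},"required":["deltas"]}

```bash
mkdir -p pics; cat > h.py <<'E'
import numpy as np, cv2
from bench import observe, grab_frame, get_calibration, finish_job, hold_point_z
from scipy.spatial.transform import Rotation as R
def cal(n):
    return get_calibration(n)
def rot(a):
    a=np.array(a,float)
    return a if a.shape==(3,3) else (R.from_euler('xyz',a,degrees=True).as_matrix() if a.size==3 else R.from_quat(a).as_matrix())
E
python3 - <<'E'
from h import *
print(hold_point_z, observe())
for n in("scene","side","wrist"):
    print(n,get_calibration(n)); cv2.imwrite(f"pics/{n}0.png",grab_frame(n))
a=cv2.imread("pics/scene0.png")
E
```

```text
0.0187 {'clock': 0.0, 'qpos': array([5.63986755e+01, 5.99942914e+00, 5.52530252e+00, 8.96061926e+01,
       9.45968048e-05, 7.75272978e+01]), 'joint_vel': array([-0.0712638 ,  0.02809674, -0.10934941, -0.01399328, -0.10758156,
       -0.01593786]), 'joint_torque': array([-3.06957234e-03, -5.56917500e+01,  5.03661382e+01,  1.63891440e-02,
       -3.84452551e-04, -2.36496305e-05]), 'ee_pos': array([0.21606039, 0.5593657 , 0.23049719]), 'orientation': array([-1.79921597e+02, -1.74392634e-02,  1.58871366e+02]), 'ft_force': array([ 1.08298162, -0.20611741,  0.44129434]), 'ft_torque': array([-0.04073065, -0.0103252 ,  0.02961129]), 'gripper_width': 0.08551878148737571}
scene {'fx': 523.08210837889, 'fy': 523.08210837889, 'cx': 283.28855679018915, 'cy': 209.6617509664025, 'position': array([-0.00988267, -0.14754261,  0.94908309]), 'attitude': array([ 34.33541895,   0.27452907, -83.96408554])}
side {'fx': 531.5563914090111, 'fy': 531.5563914090111, 'cx': 271.6817345726405, 'cy': 212.54897686481354, 'position': array([0.27909491, 0.42609821, 1.04787176]), 'attitude': array([  31.22385738,    0.70704852, -153.49888594])}
wrist {'fx': 328.47796307198416, 'fy': 328.47796307198416, 'cx': 278.0625552074044, 'cy': 214.3906634424313, 'position': array([0.13987253, 0.58843842, 0.37327528]), 'attitude': array([-18.55347733,   0.13347621,  68.82096617])}
```

View pics/scene0.png

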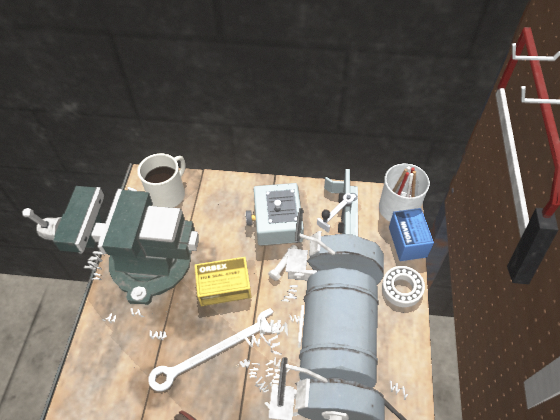

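View pics/side0.png

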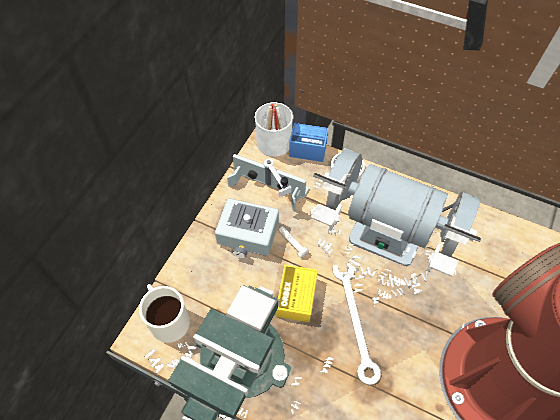

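```bash
python3 - <<'E'
from h import *
a=cv2.imread("pics/scene0.png")[165:265,230:370]; cv2.imwrite("pics/sc.png",cv2.resize(a,None,fx=5.5,fy=5.5,interpolation=cv2.INTER_CUBIC))
a=cv2.imread("pics/side0.png")[145:265,205:325]; cv2.imwrite("pics/sd.png",cv2.resize(a,None,fx=5,fy=5,interpolation=cv2.INTER_CUBIC))
E
```

```text
(no output)
```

View pics/sc.png

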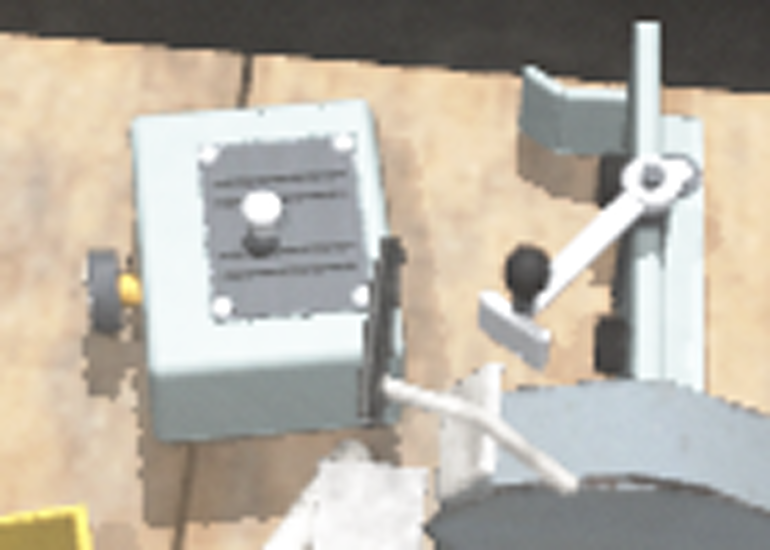

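View pics/sd.png

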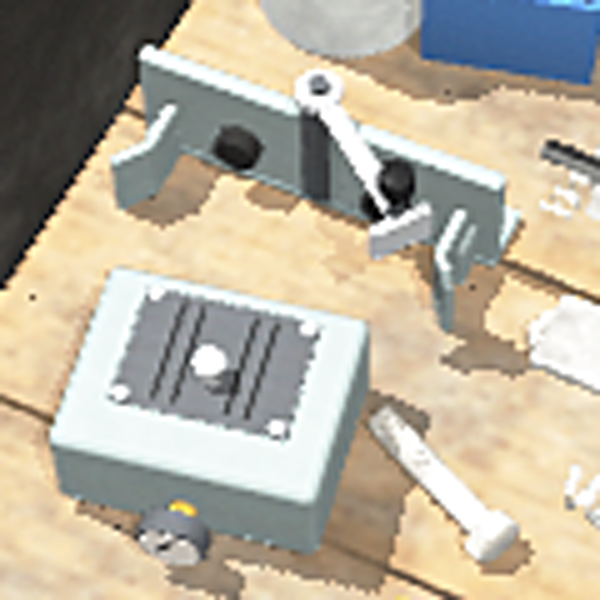

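```bash
cat >> h.py <<'E'
def ray(n,u,v,c=None):
    c=c or get_calibration(n)
    d=rot(c['attitude'])@np.array([(u-c['cx'])/c['fx'],-(v-c['cy'])/c['fy'],-1]); return np.array(c['position']),d
def onz(n,uv,z,c=None):
    p,d=ray(n,*uv,c); return p+d*(z-p[2])/d[2]
def tri(rs):
    A=0;b=0
    for p,d in rs:
        d=d/np.linalg.norm(d);M=np.eye(3)-np.outer(d,d);A=A+M;b=b+M@p
    return np.linalg.solve(A,b)
E
python3 - <<'E'
from h import *
np.set_printoptions(precision=4,suppress=True)
S=lambda X,Y:(229.6+X/5.5,164.6+Y/5.5)
D=lambda X,Y:(204.6+X/5,144.6+Y/5)
pts=[('RL',.06,(135,116),(52,438)),('FL',.06,(367,100),(115,268)),('RR',.06,(150,373),(315,500)),('FR',.06,None,(370,325)),
('stud',.075,(262,203),(210,360)),('pivot',.086,(651,178),(319,86)),('plateL',.066,(647,22),(145,47)),('plateR',.066,None,(503,178)),('bufL',.03,(612,180),(238,147)),
('cheekLtip',.04,(526,68),(115,158)),('cheekRtip',.04,None,(437,248)),('knob',.105,(527,270),(397,187)),('lipL',.085,(483,295),(430,210)),('lipR',.085,(548,340),(370,238)),('boltend',.01,None,(385,415)),('bolthead',.01,None,(495,538)),('screwFL',.062,(344,143),(155,293)),('screwRL',.062,(209,153),(120,391)),('screwFR',.062,(361,296),(309,327)),('screwRR',.062,(222,306),(277,428))]
for n,z,a,b in pts:
    print(n, onz('scene',S(*a),z)[:2] if a else '-', onz('side',D(*b),z)[:2], tri([ray('scene',*S(*a)),ray('side',*D(*b))]) if a else '')
E
```

```text
RL [ 0.6487 -0.0113] [ 0.6438 -0.0076] [ 0.6468 -0.0101  0.0585]
FL [ 0.6655 -0.0998] [ 0.6614 -0.0948] [ 0.6651 -0.0985  0.0566]
RR [ 0.5334 -0.0327] [ 0.5299 -0.0303] [ 0.5317 -0.0318  0.0595]
FR - [ 0.547  -0.1178] 
stud [ 0.6022 -0.0662] [ 0.5965 -0.0638] [ 0.5986 -0.0651  0.0761]
pivot [ 0.6204 -0.2088] [ 0.616  -0.2065] [ 0.6176 -0.2077  0.0867]
plateL [ 0.7104 -0.2059] [ 0.7056 -0.2044] [ 0.7067 -0.2049  0.0677]
plateR - [ 0.5259 -0.2101] 
bufL [ 0.6588 -0.1976] [ 0.6538 -0.195 ] [ 0.6557 -0.1964  0.0307]
cheekLtip [ 0.7031 -0.1605] [ 0.6985 -0.1584] [ 0.7001 -0.1595  0.0409]
cheekRtip - [ 0.5432 -0.1788] 
knob [ 0.562  -0.1653] [ 0.555  -0.1606] [ 0.5583 -0.1636  0.1047]
lipL [ 0.5631 -0.1507] [ 0.5427 -0.1684] [ 0.5358 -0.149   0.1207]
lipR [ 0.5463 -0.175 ] [ 0.5597 -0.1438] [ 0.5765 -0.1755  0.0343]
boltend - [ 0.5337 -0.1057] 
bolthead - [ 0.4636 -0.0713] 
screwFL [ 0.6425 -0.093 ] [ 0.6385 -0.09  ] [ 0.6408 -0.0921  0.0611]
screwRL [ 0.6325 -0.0422] [ 0.6283 -0.0397] [ 0.6303 -0.0413  0.0618]
screwFR [ 0.5733 -0.106 ] [ 0.5699 -0.1041] [ 0.5714 -0.1052  0.0622]
screwRR [ 0.5637 -0.0555] [ 0.5594 -0.0531] [ 0.5613 -0.0546  0.0621]
```

```bash
python3 - <<'E'
from h import *
np.set_printoptions(precision=4,suppress=True)
for n,a,b in [('vfar',(183,208),(240,285)),('vnear',(178,240),(278,297)),('jawRfar',(150,195),(210,312))]:
    print(n,tri([ray('scene',*a),ray('side',*b)]),onz('scene',a,.1),onz('side',b,.1))
print('nut r scene',onz('scene',(198,240),.1),onz('scene',(198,240),.05), 'mug', onz('scene',(184,168),.06), 'box', onz('scene',(249,262),.045))
a=cv2.imread("pics/scene0.png")[150:310,30:220];b=cv2.imread("pics/side0.png")[270:420,130:310]
a=cv2.resize(a,(400,337),interpolation=3);b=cv2.resize(b,(400,337),interpolation=3)
cv2.imwrite("pics/vise.png",np.hstack([a,b]))
E
```

```text
vfar [0.5198 0.1029 0.1415] [0.5502 0.1147 0.1   ] [0.528  0.0901 0.1   ]
vnear [0.4458 0.0953 0.1482] [0.477  0.1085 0.1   ] [0.4514 0.0799 0.1   ]
jawRfar [0.5437 0.1725 0.1402] [0.5746 0.1874 0.1   ] [0.5526 0.1631 0.1   ]
nut r scene [0.4809 0.0708 0.1   ] [0.5098 0.0836 0.05  ] mug [0.6809 0.1474 0.06  ] box [ 0.4734 -0.0245  0.045 ]
```

View pics/vise.png

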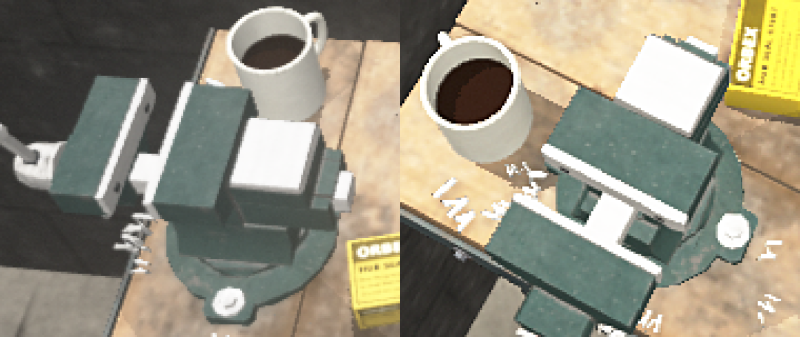

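```bash
python3 - <<'E'
from h import *
np.set_printoptions(precision=4,suppress=True)
print(tri([ray('scene',300.5,208.5),ray('side',314,174.5)]))
print('wheel',tri([ray('scene',381,245),ray('side',332,158)]),tri([ray('scene',345,236),ray('side',345,149)]))
# pre-contact pose
c=np.array([.599,-.0645]);psi=np.radians(-78.9);x=np.array([np.cos(psi),np.sin(psi)])
p=c-x*(.0475+.011+.030);print('pre',p)
o=observe();e=o['ee_pos'];y=np.radians(o['orientation'][2]);d=p-e[:2]
print('toolx',d@[np.cos(y),np.sin(y)],'tooly',d@[np.sin(y),-np.cos(y)])
E
```

```text
[ 0.4756 -0.1199  0.2374]
wheel [ 0.4929 -0.2683  0.1085] [ 0.4415 -0.1989  0.2317]
pre [0.582  0.0223]
toolx -0.5348331989566995 tooly -0.36909291534283617
```

Call:
{"name": "send_rows", "arguments": {"deltas": [{"twist":0.079,"fingers":1},{"twist":0.079,"fingers":1},{"twist":0.079,"fingers":1},{"twist":0.079,"fingers":1},{"twist":0.079,"fingers":1},{"twist":0.079,"fingers":1},{"twist":0.079,"fingers":1},{"twist":0.079,"fingers":1}]}}

```text
invalid input
```

Call:
{"name": "send_rows", "arguments": {"deltas": [{"tx":-0.15,"ty":0.06,"fingers":1},{"tx":-0.188,"ty":0.077,"fingers":1},{"tx":-0.188,"ty":0.077,"fingers":1},{"tx":-0.188,"ty":0.077,"fingers":1},{"tx":-0.188,"ty":0.077,"fingers":1},{"tx":-0.188,"ty":0.077,"fingers":1},{"tx":-0.188,"ty":0.077,"fingers":1},{"tx":-0.188,"ty":0.077,"fingers":1}]}}

```text
invalid input
```

Call:
{"name": "send_rows", "arguments": {"deltas": [{"tx":-0.188,"ty":0.077,"fingers":1},{"tx":-0.188,"ty":0.077,"fingers":1},{"tx":-0.188,"ty":0.077,"fingers":1},{"tx":-0.188,"ty":0.077,"fingers":1},{"tx":-0.188,"ty":0.077,"fingers":1},{"tx":-0.15,"ty":0.077,"fingers":1},{"tx":0,"ty":0,"fingers":1},{"tx":0,"ty":0,"fingers":1}]}}

```text
invalid input
```

```bash
python3 - <<'E'
from h import *
import json
o=observe();c=get_calibration('wrist');print(o['clock'],o['ee_pos'],o['orientation'],o['ft_force'],c)
cv2.imwrite("pics/w1.png",grab_frame('wrist'))
E
```

```text
0.15 [0.2161749  0.55944408 0.23070189] [-1.79943421e+02 -1.03460151e-02  1.58866354e+02] [ 0.28699495 -0.54566497  0.56040009] {'fx': 328.47796307198416, 'fy': 328.47796307198416, 'cx': 278.0625552074044, 'cy': 214.3906634424313, 'position': array([0.13988566, 0.58845817, 0.37337846]), 'attitude': array([-18.55581566,   0.12290738,  68.82097065])}
```

View pics/w1.png

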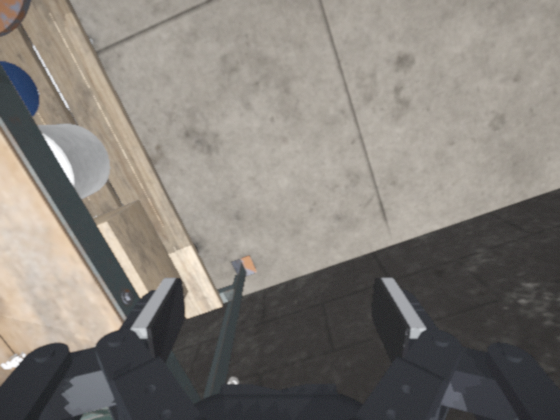

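Call:
{"name": "send_rows", "arguments": {"deltas": [{"tx":0,"ty":0,"tz":0,"twist":-0.079,"fingers":1},{"tx":0,"ty":0,"tz":0,"twist":-0.079,"fingers":1},{"tx":0,"ty":0,"tz":0,"twist":-0.079,"fingers":1},{"tx":0,"ty":0,"tz":0,"twist":-0.079,"fingers":1},{"tx":0,"ty":0,"tz":0,"twist":-0.079,"fingers":1},{"tx":0,"ty":0,"tz":0,"twist":-0.079,"fingers":1},{"tx":0,"ty":0,"tz":0,"twist":-0.079,"fingers":1},{"tx":0,"ty":0,"tz":0,"twist":-0.079,"fingers":1}]}}

```text
clock: 0.87
ee_pos: [0.2162, 0.5596, 0.2311]
orientation: [-180.0, -0.0, -143.9]
ft_force: [0.2, -0.0, 0.0]
gripper_width: 0.0856
```

Call:
{"name": "send_rows", "arguments": {"deltas": [{"tx":0,"ty":0,"tz":0,"twist":-0.079,"fingers":1},{"tx":0,"ty":0,"tz":0,"twist":-0.079,"fingers":1},{"tx":0,"ty":0,"tz":0,"twist":-0.079,"fingers":1},{"tx":0,"ty":0,"tz":0,"twist":-0.079,"fingers":1},{"tx":0,"ty":0,"tz":0,"twist":-0.079,"fingers":1},{"tx":0,"ty":0,"tz":0,"twist":-0.079,"fingers":1},{"tx":0,"ty":0,"tz":0,"twist":-0.079,"fingers":1},{"tx":0,"ty":0,"tz":0,"twist":-0.079,"fingers":1}]}}

```text
clock: 1.53
ee_pos: [0.2162, 0.5596, 0.2311]
orientation: [180.0, -0.0, -87.0]
ft_force: [-0.4, 0.4, 0.2]
gripper_width: 0.0853
```

Call:
{"name": "send_rows", "arguments": {"deltas": [{"tx":0,"ty":0,"tz":0,"twist":-0.079,"fingers":1},{"tx":0.15,"ty":-0.07,"tz":0,"twist":0,"fingers":1},{"tx":0.185,"ty":-0.084,"tz":0,"twist":0,"fingers":1},{"tx":0.185,"ty":-0.084,"tz":0,"twist":0,"fingers":1},{"tx":0.185,"ty":-0.084,"tz":0,"twist":0,"fingers":1},{"tx":0.185,"ty":-0.084,"tz":0,"twist":0,"fingers":1},{"tx":0.185,"ty":-0.084,"tz":0,"twist":0,"fingers":1},{"tx":0.185,"ty":-0.084,"tz":0,"twist":0,"fingers":1}]}}

```text
clock: 2.2
ee_pos: [0.3726, 0.329, 0.2313]
orientation: [-180.0, 0.0, -80.2]
ft_force: [1.2, 0.7, 0.7]
gripper_width: 0.0856
```

Call:
{"name": "send_rows", "arguments": {"deltas": [{"tx":0.185,"ty":-0.084,"tz":0,"twist":0,"fingers":1},{"tx":0.185,"ty":-0.084,"tz":0,"twist":0,"fingers":1},{"tx":0.185,"ty":-0.084,"tz":0,"twist":0,"fingers":1},{"tx":0.185,"ty":-0.084,"tz":0,"twist":0,"fingers":1},{"tx":0.185,"ty":-0.084,"tz":0,"twist":0,"fingers":1},{"tx":0.185,"ty":-0.084,"tz":0,"twist":0,"fingers":1},{"tx":0.1,"ty":-0.084,"tz":0,"twist":0,"fingers":1},{"tx":0,"ty":0,"tz":0,"twist":0,"fingers":1}]}}

```text
clock: 2.87
ee_pos: [0.5315, 0.1082, 0.2304]
orientation: [-180.0, -0.0, -80.5]
ft_force: [0.6, 0.3, -0.6]
gripper_width: 0.0852
```

```bash
python3 - <<'E'
from h import *
o=observe();c=get_calibration('wrist');print(o['clock'],o['ee_pos'],o['orientation'],o['ft_force'],c)
cv2.imwrite("pics/w2.png",cv2.resize(grab_frame('wrist'),None,fx=1.42,fy=1.42,interpolation=3))
E
```

```text
2.8667 [0.53147148 0.10816145 0.23040819] [-1.79996121e+02 -4.82501089e-02 -8.05295957e+01] [ 0.60196839  0.33546973 -0.64936659] {'fx': 328.47796307198416, 'fy': 328.47796307198416, 'cx': 278.0625552074044, 'cy': 214.3906634424313, 'position': array([0.54486895, 0.02700875, 0.37313143]), 'attitude': array([-1.84228944e+01, -6.27626631e-03, -1.70577413e+02])}
```

View pics/w2.png

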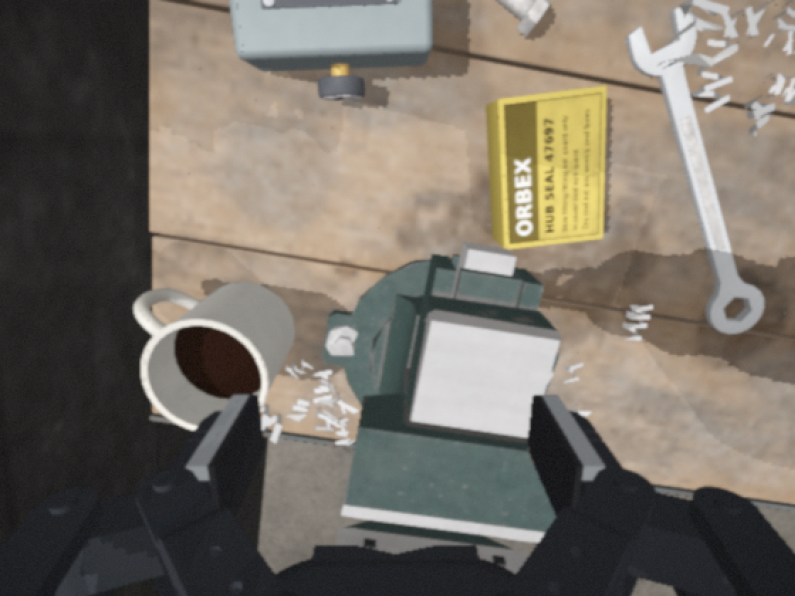

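Call:
{"name": "send_rows", "arguments": {"deltas": [{"tx":0.156,"ty":-0.032,"tz":0,"twist":0,"fingers":1},{"tx":0.156,"ty":-0.032,"tz":0,"twist":0,"fingers":1},{"tx":0.156,"ty":-0.032,"tz":0,"twist":0,"fingers":1},{"tx":0.156,"ty":-0.032,"tz":0,"twist":0,"fingers":1},{"tx":0.156,"ty":-0.032,"tz":0,"twist":0,"fingers":1},{"tx":0.156,"ty":-0.032,"tz":0,"twist":0,"fingers":1},{"tx":0,"ty":0,"tz":0,"twist":0,"fingers":1},{"tx":0,"ty":0,"tz":0,"twist":0,"fingers":1}]}}

```text
clock: 3.58
ee_pos: [0.5982, -0.0662, 0.2309]
orientation: [180.0, 0.0, -80.3]
ft_force: [-0.6, -0.0, 1.2]
gripper_width: 0.0853
```

```bash
python3 - <<'E'
from h import *
import pickle
o=observe();c=get_calibration('wrist');print(o['clock'],o['ee_pos'],o['orientation'],o['ft_force'],c)
im=grab_frame('wrist');pickle.dump(c,open('w3.pkl','wb'))
cv2.imwrite("pics/w3.png",cv2.resize(im,None,fx=1.42,fy=1.42,interpolation=3))
E
```

```text
3.5833 [ 0.59824049 -0.06624354  0.23085051] [ 1.79953821e+02  4.64243431e-02 -8.03406154e+01] [-0.60974812 -0.00333321  1.19040866] {'fx': 328.47796307198416, 'fy': 328.47796307198416, 'cx': 278.0625552074044, 'cy': 214.3906634424313, 'position': array([ 0.61206567, -0.14757677,  0.37345163]), 'attitude': array([-1.85140646e+01, -5.64409115e-02, -1.70386297e+02])}
```

View pics/w3.png

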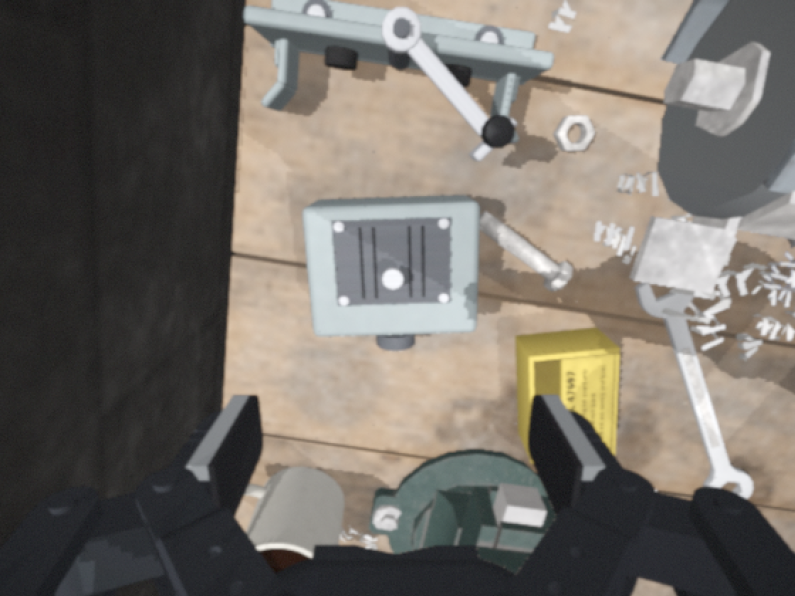

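```bash
python3 - <<'E'
from h import *
import pickle
np.set_printoptions(precision=4,suppress=True)
c=pickle.load(open('w3.pkl','rb'))
def q(n,X,Y,z):
    p=onz('wrist',((X+.5)/1.42-.5,(Y+.5)/1.42-.5),z,c)[:2];print(n,p);return p
cs=[q('FL',305,208,.06),q('FR',478,200,.06),q('RR',477,330,.06),q('RL',317,335,.06)]
U=np.mean(cs,0);st=q('stud',393,279,.075)
S=[q('s',*a,.062) for a in((339,227),(443,224),(443,298),(344,301))]
f=(S[0]+S[1]-S[2]-S[3]);l=(S[0]+S[3]-S[1]-S[2]);print('unit',U,np.degrees(np.arctan2(f[1],f[0])),np.degrees(np.arctan2(l[1],l[0]))-90)
f=cs[0]+cs[1]-cs[2]-cs[3];l=cs[0]+cs[3]-cs[1]-cs[2];print(np.degrees(np.arctan2(f[1],f[0])),np.degrees(np.arctan2(l[1],l[0]))-90, 'len',np.linalg.norm(f)/2,np.linalg.norm(l)/2)
a=q('pl',247,22,.066);b=q('pr',551,68,.066);print(np.degrees(np.arctan2(*(a-b)[::-1]))-90,np.linalg.norm(a-b))
a=q('pl',247,10,.066);b=q('pr',553,55,.066);print(np.degrees(np.arctan2(*(a-b)[::-1]))-90)
a=q('bl',341,69,.027);b=q('br',458,85,.027);print(np.degrees(np.arctan2(*(a-b)[::-1]))-90)
p=q('pivot',402,29,.086);k=q('knob',498,131,.112)
q('ctL',268,105,.04);q('ctR',497,146,.04)
q('bolttip',482,219,.008);q('bolttop',492,213,.01);q('bolthead',560,280,.008);q('nut',575,133,.006)
E
```

```text
FL [ 0.6643 -0.1008]
FR [ 0.5525 -0.125 ]
RR [ 0.5327 -0.035 ]
RL [ 0.6461 -0.0119]
stud [ 0.5994 -0.0665]
s [ 0.6403 -0.0924]
s [ 0.5723 -0.1059]
s [ 0.562  -0.0552]
s [ 0.6302 -0.0415]
unit [ 0.5989 -0.0681] -78.60757158634874 -78.66356637374726
-78.00324066888365 -78.13778827527364 len 0.09146947131111725 0.1151152317983213
pl [ 0.7077 -0.2016]
pr [ 0.528  -0.2078]
-88.03359040669801 0.17981783191665263
pl [ 0.7081 -0.2077]
pr [ 0.5287 -0.2147]
-87.76359471166347
bl [ 0.6559 -0.1913]
br [ 0.5765 -0.1949]
-87.4424818374591
pivot [ 0.6183 -0.2088]
knob [ 0.5599 -0.1652]
ctL [ 0.6989 -0.1604]
ctR [ 0.544  -0.1607]
bolttip [ 0.5363 -0.1076]
bolttop [ 0.5301 -0.1136]
bolthead [ 0.4627 -0.0701]
nut [ 0.4823 -0.1806]
```

Call:
{"name": "send_rows", "arguments": {"deltas": [{"tx":-0.12,"ty":0,"tz":0,"twist":-0.018,"fingers":1},{"tx":-0.125,"ty":-0.005,"tz":0,"twist":0,"fingers":1},{"tx":-0.125,"ty":0,"tz":0,"twist":0,"fingers":1},{"tx":0,"ty":0,"tz":0.19,"twist":0,"fingers":1},{"tx":0,"ty":0,"tz":0.19,"twist":0,"fingers":1},{"tx":0,"ty":0,"tz":0.19,"twist":0,"fingers":1},{"tx":0,"ty":0,"tz":0.19,"twist":0,"fingers":1},{"tx":0,"ty":0,"tz":0,"twist":0,"fingers":1}]}}

```text
clock: 4.3
ee_pos: [0.58, 0.0099, 0.0715]
orientation: [179.4, 0.3, -78.5]
ft_force: [-2.1, 0.5, -2.2]
gripper_width: 0.0856
```

Call:
{"name": "send_rows", "arguments": {"deltas": [{"tx":0,"ty":0,"tz":0.15,"twist":0,"fingers":1},{"tx":0,"ty":0,"tz":0.12,"twist":0,"fingers":1},{"tx":0,"ty":0,"tz":0,"twist":0,"fingers":1},{"tx":0,"ty":0,"tz":0,"twist":0,"fingers":1}]}}

```text
clock: 4.63
ee_pos: [0.5851, 0.008, 0.0266]
orientation: [180.0, 0.0, -78.6]
ft_force: [0.0, 0.7, 1.0]
gripper_width: 0.0855
```

Call:
{"name": "send_rows", "arguments": {"deltas": [{"tx":0.02,"ty":0,"tz":0.04,"twist":0,"fingers":1},{"tx":0.02,"ty":0,"tz":0.04,"twist":0,"fingers":1},{"tx":0.02,"ty":0,"tz":0,"twist":0,"fingers":1},{"tx":0,"ty":0,"tz":0,"twist":0,"fingers":1}]}}

```text
clock: 4.97
ee_pos: [0.5882, -0.0057, 0.0097]
orientation: [-180.0, -0.0, -78.7]
ft_force: [-0.4, 0.4, 0.3]
gripper_width: 0.0855
```

Call:
{"name": "send_rows", "arguments": {"deltas": [{"tx":0.0046,"ty":0,"tz":0,"twist":-0.0117,"fingers":1},{"tx":0.0046,"ty":0,"tz":0,"twist":-0.0117,"fingers":1},{"tx":0.0046,"ty":0,"tz":0,"twist":-0.0117,"fingers":1},{"tx":0.0046,"ty":0,"tz":0,"twist":-0.0117,"fingers":1},{"tx":0.0046,"ty":0,"tz":0,"twist":-0.0117,"fingers":1},{"tx":0.0046,"ty":0,"tz":0,"twist":-0.0117,"fingers":1}]}}

```text
clock: 5.47
ee_pos: [0.5881, -0.009, 0.0093]
orientation: [179.9, 0.1, -72.2]
ft_force: [-5.2, 5.3, 3.3]
gripper_width: 0.0855
```

Call:
{"name": "send_rows", "arguments": {"deltas": [{"tx":0.0047,"ty":0,"tz":0,"twist":0.0167,"fingers":1},{"tx":0.0047,"ty":0,"tz":0,"twist":0.0167,"fingers":1},{"tx":0.0047,"ty":0,"tz":0,"twist":0.0167,"fingers":1},{"tx":0.0047,"ty":0,"tz":0,"twist":0.0167,"fingers":1},{"tx":0.0047,"ty":0,"tz":0,"twist":0.0167,"fingers":1},{"tx":0.0047,"ty":0,"tz":0,"twist":0.0167,"fingers":1},{"tx":0.0047,"ty":0,"tz":0,"twist":0.0167,"fingers":1},{"tx":0.0047,"ty":0,"tz":0,"twist":0.0167,"fingers":1}]}}

```text
clock: 6.13
ee_pos: [0.5918, -0.017, 0.0098]
orientation: [-179.9, 0.0, -84.4]
ft_force: [2.9, 5.7, -0.6]
gripper_width: 0.0855
```

```bash
python3 - <<'E'
from h import *
import pickle
o=observe();print(o['clock'],o['ee_pos'],o['orientation'],o['ft_force'])
a=grab_frame('scene');b=grab_frame('side')
cv2.imwrite('pics/s4.png',a);cv2.imwrite('pics/d4.png',b)
a=cv2.resize(a[165:265,230:370],(560,400),interpolation=3);b=cv2.resize(b[145:265,205:295],(240,320),interpolation=3)
o=np.zeros((400,800,3),np.uint8);o[:,:560]=a;o[:320,560:]=b
cv2.imwrite('pics/v4.png',o)
E
```

```text
6.1333 [ 0.59177405 -0.01702968  0.0097809 ] [-1.79880073e+02  4.53063747e-02 -8.44246710e+01] [ 2.87135605  5.66537214 -0.5553605 ]
```

View pics/v4.png

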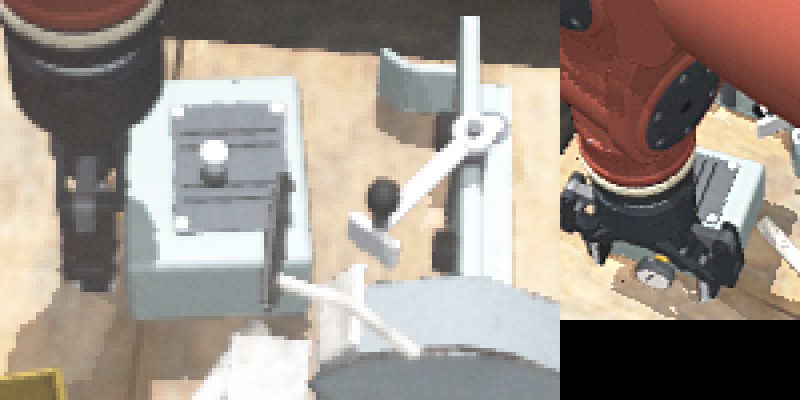

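```bash
cat >> h.py <<'E'
def unit_pose(im=None):
    im=grab_frame('scene') if im is None else im
    x0,y0=240,150; r=cv2.resize(im[y0:260,x0:370],None,fx=4,fy=4,interpolation=cv2.INTER_CUBIC)
    g=cv2.cvtColor(r,cv2.COLOR_BGR2GRAY); s=cv2.cvtColor(r,cv2.COLOR_BGR2HSV)[...,1]
    m=cv2.inRange(r,(95,85,80),(150,140,135))
    m=cv2.morphologyEx(m,cv2.MORPH_OPEN,np.ones((5,5)));m=cv2.morphologyEx(m,cv2.MORPH_CLOSE,np.ones((13,13)))
    n,l,st,ce=cv2.connectedComponentsWithStats(m)
    i=[k for k in range(1,n) if st[k,4]>2000]
    out=[]
    w=cv2.inRange(g,236,255);nw,lw,sw,cw=cv2.connectedComponentsWithStats(w)
    for k in range(1,nw):
        if 15<sw[k,4]<900: out.append(((cw[k,0]+.5)/4-.5+x0,(cw[k,1]+.5)/4-.5+y0,sw[k,4]))
    return [(st[k],ce[k]/4+[x0,y0]) for k in i],out
E
python3 - <<'E'
from h import *
for f in('scene0','s4'):
    p,o=unit_pose(cv2.imread(f'pics/{f}.png'));print(p);print(np.round(o,1))
E
```

```text
[(array([ 338,  119,   84,   55, 3033], dtype=int32), array([335.10418727, 187.44230135])), (array([ 274,  408,  246,   32, 5475], dtype=int32), array([338.23894977, 256.91506849]))]
[[329.6 179.6  62. ]
 [337.7 181.3 166. ]
 [354.1 189.6 600. ]
 [277.2 202.1 416. ]
 [252.9 216.1  56. ]
 [295.3 218.2  81. ]
 [319.9 219.5 229. ]
 [269.9 220.2 107. ]
 [328.8 225.3  31. ]
 [318.3 247.4 184. ]
 [331.2 250.5 154. ]
 [243.6 257.8  69. ]]
[(array([ 219,  252,   44,  146, 2075], dtype=int32), array([299.48903614, 234.87662651])), (array([ 275,  410,  245,   30, 4780], dtype=int32), array([338.704341  , 257.11046025]))]
[[280.  175.4  20. ]
 [329.6 179.6  68. ]
 [338.  181.4 231. ]
 [283.1 202.4 431. ]
 [337.9 219.  222. ]
 [360.4 219.8 152. ]
 [319.9 219.4 217. ]
 [274.9 220.3 119. ]
 [328.5 225.4  52. ]
 [366.2 226.   52. ]
 [312.2 246.6 371. ]
 [318.3 247.3 271. ]
 [330.7 250.  308. ]]
```

```bash
cat >> h.py <<'E'
U0=np.array([.5992,-.066]);Y0=-78.7
DO=np.array([.6177,-.1925]);DY=-87.8
def two(im):
    _,o=unit_pose(im)
    s=max((b for b in o if 270<b[0]<325 and 185<b[1]<210 and b[2]<520),key=lambda b:b[2])
    q=[b for b in o if abs(b[0]-s[0]+7.8)<4 and abs(b[1]-s[1]-18)<5 and b[2]>50]
    return onz('scene',s[:2],.075)[:2],(onz('scene',q[0][:2],.062)[:2] if q else None)
def pose(im=None):
    a,b=two(cv2.imread('pics/scene0.png'));im=grab_frame('scene') if im is None else im
    c,d=two(im);an=lambda v:np.degrees(np.arctan2(v[1],v[0]))
    u=U0+c-a; yaw=Y0+(an(d-c)-an(b-a)) if d is not None else np.nan
    t=np.radians(DY);X=np.array([np.cos(t),np.sin(t)]);Yv=np.array([-X[1],X[0]]);r=u-DO
    print('unit',u.round(4),'yaw',round(yaw,1),'dock frame x(home -47.5) %.1f y %.1f yaw %.1f'%(1e3*r@X,1e3*r@Yv,yaw-DY))
    o=observe();e=o['ee_pos'][:2]-u;k=np.radians(yaw);X=np.array([np.cos(k),np.sin(k)]);Yv=np.array([-X[1],X[0]])
    ty=np.radians(o['orientation'][2]);f=np.array([np.cos(ty),np.sin(ty)]);l=np.array([-f[1],f[0]])
    for n,sg in(('L',1),('R',-1)):
        p=e+.011*f+sg*.050*l;print(n,'finger front: gap %.1f mm, y %.1f'%(-47.5-1e3*p@X,1e3*p@Yv))
    print('clock',o['clock'],'tool',o['ee_pos'].round(4),o['orientation'][2].round(1),o['ft_force'].round(1))
E
python3 - <<'E'
from h import *
pose(cv2.imread('pics/s4.png'))
E
```

```text
unit [ 0.5999 -0.0781] yaw -81.7 dock frame x(home -47.5) -115.0 y -13.4 yaw 6.1
L finger front: gap 0.4 mm, y 50.1
R finger front: gap 5.1 mm, y -49.8
clock 6.2333 tool [ 0.5917 -0.0174  0.0098] -84.4 [ 1.9  2.7 -0.1]
```

Call:
{"name": "send_rows", "arguments": {"deltas": [{"tx":0.0053,"ty":0,"tz":0,"twist":-0.0183,"fingers":1},{"tx":0.0053,"ty":0,"tz":0,"twist":-0.0183,"fingers":1},{"tx":0.0053,"ty":0,"tz":0,"twist":-0.0183,"fingers":1},{"tx":0.0053,"ty":0,"tz":0,"twist":-0.0183,"fingers":1},{"tx":0.0053,"ty":0,"tz":0,"twist":-0.0183,"fingers":1},{"tx":0.0053,"ty":0,"tz":0,"twist":-0.0183,"fingers":1},{"tx":0.0053,"ty":0,"tz":0,"twist":-0.0183,"fingers":1},{"tx":0.0053,"ty":0,"tz":0,"twist":-0.0183,"fingers":1}]}}

```text
clock: 6.9
ee_pos: [0.5912, -0.0253, 0.0089]
orientation: [179.9, 0.1, -71.1]
ft_force: [-5.1, 4.7, 1.8]
gripper_width: 0.0856
```

Call:
{"name": "send_rows", "arguments": {"deltas": [{"tx":0.0038,"ty":0,"tz":0,"twist":0.0143,"fingers":1},{"tx":0.0038,"ty":0,"tz":0,"twist":0.0143,"fingers":1},{"tx":0.0038,"ty":0,"tz":0,"twist":0.0143,"fingers":1},{"tx":0.0038,"ty":0,"tz":0,"twist":0.0143,"fingers":1},{"tx":0.0038,"ty":0,"tz":0,"twist":0.0143,"fingers":1},{"tx":0.0038,"ty":0,"tz":0,"twist":0.0143,"fingers":1},{"tx":0.0038,"ty":0,"tz":0,"twist":0.0143,"fingers":1},{"tx":0.0038,"ty":0,"tz":0,"twist":0.0143,"fingers":1}]}}

```text
clock: 7.57
ee_pos: [0.5948, -0.0311, 0.0097]
orientation: [-179.9, 0.0, -81.6]
ft_force: [2.4, 6.1, -1.1]
gripper_width: 0.0855
```

```bash
python3 -c "
from h import *
pose()"
```

```text
unit [ 0.605  -0.0918] yaw nan dock frame x(home -47.5) -101.1 y -8.8 yaw nan
L finger front: gap nan mm, y nan
R finger front: gap nan mm, y nan
clock 7.6167 tool [ 0.5948 -0.0313  0.0097] -81.7 [ 2.7  3.7 -0.4]
```

```bash
python3 -c "
from h import *
im=grab_frame('scene');cv2.imwrite('pics/s5.png',im)
p,o=unit_pose(im);print(np.round(o,1))
g=cv2.cvtColor(im,cv2.COLOR_BGR2GRAY);print(g[214:228,276:294])"
```

```text
[[280.4 176.5 102. ]
 [329.6 179.6  67. ]
 [338.3 181.4 177. ]
 [360.5 194.1 151. ]
 [290.1 200.9 431. ]
 [244.  201.3  72. ]
 [360.4 219.6 167. ]
 [319.8 219.4 219. ]
 [339.6 219.6  17. ]
 [363.3 224.2  97. ]
 [328.8 225.4  34. ]
 [366.6 226.3  48. ]
 [311.9 246.5 440. ]
 [318.3 247.3 271. ]
 [330.7 250.  309. ]]
[[248 248 248 247 239 181 163 153 147 142 160 159 159 161 163 163 168 164]
 [248 248 248 248 243 178 165 164 165 164 164 168 169 169 169 171 170 167]
 [247 247 247 247 242 170 167 168 168 166 163 167 168 168 169 168 171 168]
 [247 247 247 247 240 164 165 168 168 167 167 167 167 168 169 169 169 170]
 [248 248 248 248 244 228 253 255 247 167 165 167 166 169 170 171 171 170]
 [248 248 249 249 244 238 255 255 255 163 166 168 169 167 168 169 170 169]
 [248 248 248 248 244 197 238 252 224 167 164 166 166 167 168 173 185 181]
 [212 248 248 249 243 169 174 184 157 148 142 140 154 188 183 183 185 221]
 [245 249 249 249 248 239 219 243 243 244 244 244 244 244 245 245 245 246]
 [214 249 249 250 249 248 246 248 249 249 249 249 248 248 248 249 249 250]
 [196 249 249 249 249 249 249 249 250 250 250 250 249 248 249 249 249 250]
 [194 249 250 249 249 249 250 249 249 250 250 249 249 249 249 249 250 250]
 [194 249 249 249 249 249 250 250 250 250 250 249 249 249 249 250 250 250]
 [194 248 249 249 249 249 249 250 250 250 250 249 249 249 250 251 251 251]]
```

```bash
cat >> h.py <<'E'
def two(im):
    _,o=unit_pose(im);g=cv2.cvtColor(im,cv2.COLOR_BGR2GRAY).astype(float)
    s=max((b for b in o if 270<b[0]<330 and 185<b[1]<210 and 250<b[2]<520),key=lambda b:b[2])
    P=[]
    for r in range(int(s[1])-14,int(s[1])+15):
        for u in range(int(s[0])-3,int(s[0])-18,-1):
            if g[r,u]>=205 and g[r,u-1]>=225 and g[r,u-2]>=225 and abs(r-s[1])>-1 and u<s[0]-4:
                P.append((u+(g[r,u]-205)/(g[r,u]-g[r,u+1]+1e-9),r));break
    P=np.array(P,np.float32)
    k=np.abs(P[:,0]-np.polyval(np.polyfit(P[:,1],P[:,0],1),P[:,1]));P=P[k<=np.median(k)*2.5+.3]
    vx,vy,x,y=cv2.fitLine(P,cv2.DIST_HUBER,0,.01,.01).ravel()
    f=lambda v:onz('scene',(x+vx*(v-y)/vy,v),.0605)[:2]
    c=onz('scene',s[:2],.075)[:2]
    return c,c+f(s[1]+12)-f(s[1]-12)
E
python3 - <<'E'
from h import *
for f in('scene0','s4','s5'):pose(cv2.imread(f'pics/{f}.png'))
E
```

```text
unit [ 0.5992 -0.066 ] yaw -78.7 dock frame x(home -47.5) -127.1 y -13.6 yaw 9.1
L finger front: gap -26.2 mm, y 51.8
R finger front: gap -21.2 mm, y -48.1
clock 7.6667 tool [ 0.5947 -0.0314  0.0097] -81.6 [1.7 4.2 0.3]
unit [ 0.5999 -0.0781] yaw -82.2 dock frame x(home -47.5) -115.0 y -13.4 yaw 5.6
L finger front: gap -11.0 mm, y 51.3
R finger front: gap -12.2 mm, y -48.7
clock 7.6667 tool [ 0.5947 -0.0314  0.0097] -81.6 [1.7 4.2 0.3]
unit [ 0.605 -0.092] yaw -79.6 dock frame x(home -47.5) -100.9 y -8.8 yaw 8.2
L finger front: gap 1.3 mm, y 50.4
R finger front: gap 4.7 mm, y -49.5
clock 7.6667 tool [ 0.5947 -0.0314  0.0097] -81.6 [1.7 4.2 0.3]
```

Call:
{"name": "send_rows", "arguments": {"deltas": [{"tx":0.005,"ty":0,"tz":0,"twist":-0.0175,"fingers":1},{"tx":0.005,"ty":0,"tz":0,"twist":-0.0175,"fingers":1},{"tx":0.005,"ty":0,"tz":0,"twist":-0.0175,"fingers":1},{"tx":0.005,"ty":0,"tz":0,"twist":-0.0175,"fingers":1},{"tx":0.005,"ty":0,"tz":0,"twist":-0.0175,"fingers":1},{"tx":0.005,"ty":0,"tz":0,"twist":-0.0175,"fingers":1},{"tx":0.005,"ty":0,"tz":0,"twist":-0.0175,"fingers":1},{"tx":0.005,"ty":0,"tz":0,"twist":-0.0175,"fingers":1}]}}

```text
clock: 8.33
ee_pos: [0.5946, -0.0389, 0.0089]
orientation: [179.9, 0.1, -68.9]
ft_force: [-6.2, 4.1, 1.9]
gripper_width: 0.0853
```

Call:
{"name": "send_rows", "arguments": {"deltas": [{"tx":0.0044,"ty":0,"tz":0,"twist":0.016,"fingers":1},{"tx":0.0044,"ty":0,"tz":0,"twist":0.016,"fingers":1},{"tx":0.0044,"ty":0,"tz":0,"twist":0.016,"fingers":1},{"tx":0.0044,"ty":0,"tz":0,"twist":0.016,"fingers":1},{"tx":0.0044,"ty":0,"tz":0,"twist":0.016,"fingers":1},{"tx":0.0044,"ty":0,"tz":0,"twist":0.016,"fingers":1},{"tx":0.0044,"ty":0,"tz":0,"twist":0.016,"fingers":1},{"tx":0.0044,"ty":0,"tz":0,"twist":0.016,"fingers":1}]}}

```text
clock: 9.0
ee_pos: [0.5987, -0.0457, 0.0097]
orientation: [-179.9, 0.0, -80.5]
ft_force: [3.0, 6.1, 0.2]
gripper_width: 0.0853
```

```bash
python3 -c "
from h import *
im=grab_frame('scene');cv2.imwrite('pics/s6.png',im)
pose(im)"
```

```text
unit [ 0.6104 -0.1059] yaw -79.4 dock frame x(home -47.5) -86.8 y -3.9 yaw 8.4
L finger front: gap 1.5 mm, y 49.3
R finger front: gap 3.7 mm, y -50.6
clock 9.05 tool [ 0.5987 -0.0459  0.0097] -80.6 [ 0.9  3.4 -0.4]
```

Call:
{"name": "send_rows", "arguments": {"deltas": [{"tx":0.0028,"ty":0,"tz":0,"twist":-0.012,"fingers":1},{"tx":0.0028,"ty":0,"tz":0,"twist":-0.012,"fingers":1},{"tx":0.0028,"ty":0,"tz":0,"twist":-0.012,"fingers":1},{"tx":0.0028,"ty":0,"tz":0,"twist":-0.012,"fingers":1},{"tx":0.0028,"ty":0,"tz":0,"twist":-0.012,"fingers":1},{"tx":0.0028,"ty":0,"tz":0,"twist":-0.012,"fingers":1},{"tx":0.0028,"ty":0,"tz":0,"twist":-0.012,"fingers":1},{"tx":0.0028,"ty":0,"tz":0,"twist":-0.012,"fingers":1}]}}

```text
clock: 9.72
ee_pos: [0.5975, -0.0498, 0.0088]
orientation: [179.9, 0.1, -71.7]
ft_force: [-6.0, 5.2, 2.9]
gripper_width: 0.0851
```

Call:
{"name": "send_rows", "arguments": {"deltas": [{"tx":0.0056,"ty":0,"tz":0,"twist":0.0191,"fingers":1},{"tx":0.0056,"ty":0,"tz":0,"twist":0.0191,"fingers":1},{"tx":0.0056,"ty":0,"tz":0,"twist":0.0191,"fingers":1},{"tx":0.0056,"ty":0,"tz":0,"twist":0.0191,"fingers":1},{"tx":0.0056,"ty":0,"tz":0,"twist":0.0191,"fingers":1},{"tx":0.0056,"ty":0,"tz":0,"twist":0.0191,"fingers":1},{"tx":0.0056,"ty":0,"tz":0,"twist":0.0191,"fingers":1},{"tx":0.0056,"ty":0,"tz":0,"twist":0.0191,"fingers":1}]}}

```text
clock: 10.38
ee_pos: [0.6014, -0.0586, 0.0095]
orientation: [-179.9, 0.1, -85.5]
ft_force: [2.8, 6.0, 0.5]
gripper_width: 0.0853
```

```bash
python3 -c "
from h import *
im=grab_frame('scene');cv2.imwrite('pics/s7.png',im)
pose(im)"
```

```text
unit [ 0.6105 -0.1202] yaw -80.8 dock frame x(home -47.5) -72.5 y -4.4 yaw 7.0
L finger front: gap -0.6 mm, y 49.7
R finger front: gap 7.8 mm, y -49.9
clock 10.4333 tool [ 0.6014 -0.0588  0.0095] -85.6 [ 1.6  3.  -0.6]
```

Call:
{"name": "send_rows", "arguments": {"deltas": [{"tx":0.004,"ty":0,"tz":0,"twist":-0.015,"fingers":1},{"tx":0.004,"ty":0,"tz":0,"twist":-0.015,"fingers":1},{"tx":0.004,"ty":0,"tz":0,"twist":-0.015,"fingers":1},{"tx":0.004,"ty":0,"tz":0,"twist":-0.015,"fingers":1},{"tx":0.004,"ty":0,"tz":0,"twist":-0.015,"fingers":1},{"tx":0.004,"ty":0,"tz":0,"twist":-0.015,"fingers":1},{"tx":0.004,"ty":0,"tz":0,"twist":-0.015,"fingers":1},{"tx":0.004,"ty":0,"tz":0,"twist":-0.015,"fingers":1}]}}

```text
clock: 11.1
ee_pos: [0.6004, -0.0647, 0.0087]
orientation: [179.9, 0.1, -74.5]
ft_force: [-4.6, 4.9, 2.0]
gripper_width: 0.0856
```

Call:
{"name": "send_rows", "arguments": {"deltas": [{"tx":0.0047,"ty":0,"tz":0,"twist":0.0167,"fingers":1},{"tx":0.0047,"ty":0,"tz":0,"twist":0.0167,"fingers":1},{"tx":0.0047,"ty":0,"tz":0,"twist":0.0167,"fingers":1},{"tx":0.0047,"ty":0,"tz":0,"twist":0.0167,"fingers":1},{"tx":0.0047,"ty":0,"tz":0,"twist":0.0167,"fingers":1},{"tx":0.0047,"ty":0,"tz":0,"twist":0.0167,"fingers":1},{"tx":0.0047,"ty":0,"tz":0,"twist":0.0167,"fingers":1},{"tx":0.0047,"ty":0,"tz":0,"twist":0.0167,"fingers":1}]}}

```text
clock: 11.77
ee_pos: [0.604, -0.0726, 0.0096]
orientation: [-179.9, 0.0, -86.8]
ft_force: [2.8, 6.3, 0.2]
gripper_width: 0.0852
```

```bash
python3 -c "
from h import *
im=grab_frame('scene');cv2.imwrite('pics/s8.png',im)
pose(im)"
```

```text
unit [ 0.6121 -0.1338] yaw 268.7 dock frame x(home -47.5) -58.9 y -3.3 yaw 356.5
L finger front: gap 6.1 mm, y 41.2
R finger front: gap -1.5 mm, y -58.5
clock 11.8167 tool [ 0.604  -0.0728  0.0097] -86.9 [ 2.8  3.1 -1.3]
```

Call:
{"name": "send_rows", "arguments": {"deltas": [{"tx":0.0025,"ty":0,"tz":0,"twist":-0.0111,"fingers":1},{"tx":0.0025,"ty":0,"tz":0,"twist":-0.0111,"fingers":1},{"tx":0.0025,"ty":0,"tz":0,"twist":-0.0111,"fingers":1},{"tx":0.0025,"ty":0,"tz":0,"twist":-0.0111,"fingers":1},{"tx":0.0025,"ty":0,"tz":0,"twist":-0.0111,"fingers":1},{"tx":0.0025,"ty":0,"tz":0,"twist":-0.0111,"fingers":1},{"tx":0.0025,"ty":0,"tz":0,"twist":-0.0111,"fingers":1},{"tx":0.0025,"ty":0,"tz":0,"twist":-0.0111,"fingers":1}]}}

```text
clock: 12.48
ee_pos: [0.6024, -0.076, 0.0089]
orientation: [179.9, 0.1, -78.6]
ft_force: [-4.2, 6.1, 3.1]
gripper_width: 0.0849
```

Call:
{"name": "send_rows", "arguments": {"deltas": [{"tx":0.0037,"ty":0,"tz":0,"twist":0.0143,"fingers":1},{"tx":0.0037,"ty":0,"tz":0,"twist":0.0143,"fingers":1},{"tx":0.0037,"ty":0,"tz":0,"twist":0.0143,"fingers":1},{"tx":0.0037,"ty":0,"tz":0,"twist":0.0143,"fingers":1},{"tx":0.0037,"ty":0,"tz":0,"twist":0.0143,"fingers":1},{"tx":0.0037,"ty":0,"tz":0,"twist":0.0143,"fingers":1},{"tx":0.0037,"ty":0,"tz":0,"twist":0.0143,"fingers":1},{"tx":0.0037,"ty":0,"tz":0,"twist":0.0143,"fingers":1}]}}

```text
clock: 13.15
ee_pos: [0.6051, -0.0825, 0.0096]
orientation: [-179.9, 0.0, -89.1]
ft_force: [3.1, 5.0, -0.9]
gripper_width: 0.0856
```

```bash
python3 -c "
from h import *
im=grab_frame('scene');cv2.imwrite('pics/s9.png',im)
pose(im)
im=np.hstack([cv2.resize(im[165:255,240:350],(440,360),interpolation=3),cv2.resize(cv2.imread('pics/scene0.png')[165:255,260:350],(360,360),interpolation=3)])
cv2.imwrite('pics/v9.png',im)
cv2.imwrite('pics/w9.png',grab_frame('wrist'))"
```

```text
unit [ 0.6117 -0.1436] yaw 268.3 dock frame x(home -47.5) -49.1 y -4.1 yaw 356.1
L finger front: gap 4.4 mm, y 42.1
R finger front: gap 0.1 mm, y -57.8
clock 13.2 tool [ 0.6051 -0.0827  0.0096] -89.2 [ 3.3  3.8 -0.6]
```

View pics/v9.png

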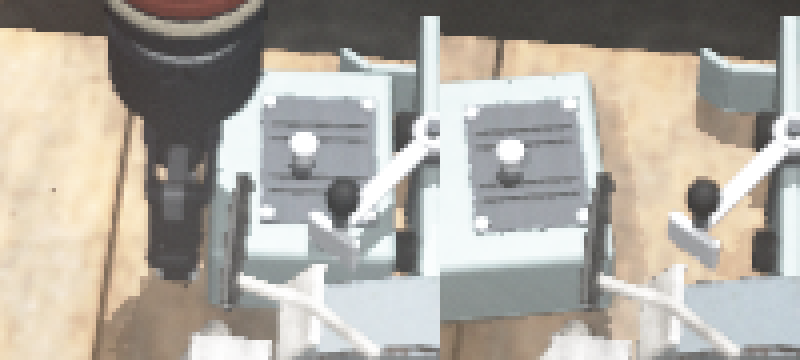

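```bash
python3 -c "
from h import *
f=lambda u,v:onz('scene',(u,v),.062)[:2]
an=lambda a,b:np.degrees(np.arctan2(*(b-a)[::-1]))
i=an(f(229.6+209/5.5,164.6+153/5.5),f(229.6+222/5.5,164.6+306/5.5))
n=an(f(239.6+270/4,164.6+102/4),f(239.6+267/4,164.6+213/4))
n2=an(f(239.6+270/4,164.6+102/4),f(239.6+368.5/4,164.6+103.5/4))
i2=an(f(229.6+209/5.5,164.6+153/5.5),f(229.6+344/5.5,164.6+143/5.5))
print(-78.7+n-i,-78.7+n2-i2)
"
```

```text
-86.30116509619404 -85.03899083479256
```

Call:
{"name": "send_rows", "arguments": {"deltas": [{"tx":0.006,"ty":0,"tz":0,"twist":-0.0155,"fingers":1},{"tx":0.004,"ty":0,"tz":0,"twist":0,"fingers":1},{"tx":0.004,"ty":0,"tz":0,"twist":0,"fingers":1},{"tx":0,"ty":0,"tz":0,"twist":0,"fingers":1}]}}

```text
clock: 13.58
ee_pos: [0.6051, -0.0854, 0.0096]
orientation: [-179.9, 0.0, -87.7]
ft_force: [3.2, 4.7, 0.0]
gripper_width: 0.0856
```

Call:
{"name": "send_rows", "arguments": {"deltas": [{"tx":0.003,"ty":0,"tz":0,"twist":0,"fingers":1},{"tx":0.003,"ty":0,"tz":0,"twist":0,"fingers":1},{"tx":0,"ty":0,"tz":0,"twist":0,"fingers":1}]}}

```text
clock: 13.83
ee_pos: [0.6052, -0.0861, 0.0096]
orientation: [-179.9, 0.1, -87.6]
ft_force: [3.7, 7.1, 0.8]
gripper_width: 0.0851
```

Call:
{"name": "send_rows", "arguments": {"deltas": [{"tx":0.003,"ty":0,"tz":0,"twist":0,"fingers":1},{"tx":0,"ty":0,"tz":0,"twist":0,"fingers":1}]}}

```text
clock: 14.0
ee_pos: [0.6052, -0.0861, 0.0096]
orientation: [-179.9, 0.1, -87.6]
ft_force: [3.4, 10.7, 0.9]
gripper_width: 0.0853
```

Call:
{"name": "send_rows", "arguments": {"deltas": [{"tx":0.002,"ty":0,"tz":0,"twist":0,"fingers":1},{"tx":0,"ty":0,"tz":0,"twist":0,"fingers":1}]}}

```text
clock: 14.17
ee_pos: [0.6052, -0.0861, 0.0097]
orientation: [-179.9, 0.2, -87.6]
ft_force: [2.3, 11.6, 2.5]
gripper_width: 0.0852
```

```bash
python3 -c "
from h import *
pose();o=observe();print(o['ft_torque'])"
```

```text
unit [ 0.6111 -0.1453] yaw -87.3 dock frame x(home -47.5) -47.5 y -4.8 yaw 0.5
L finger front: gap 0.6 mm, y 46.9
R finger front: gap 1.2 mm, y -53.1
clock 14.2167 tool [ 0.6052 -0.0861  0.0097] -87.6 [ 3.4 13.   2. ]
[ 2.16939199 -0.52328631  0.02387312]
```

Call:
{"name": "send_rows", "arguments": {"deltas": [{"tx":0,"ty":0,"tz":0,"twist":0.004,"fingers":1},{"tx":0,"ty":0,"tz":0,"twist":0.004,"fingers":1},{"tx":0,"ty":0,"tz":0,"twist":0,"fingers":1}]}}

```text
clock: 14.47
ee_pos: [0.6057, -0.0862, 0.0097]
orientation: [-179.8, 0.2, -88.3]
ft_force: [6.2, 10.5, -1.2]
gripper_width: 0.0854
```

```bash
python3 -c "
from h import *
o=observe();print(o['ee_pos'],o['orientation'],o['ft_force'],o['ft_torque'])"
```

```text
[ 0.60567937 -0.08616912  0.00968352] [-1.79845794e+02  1.51295539e-01 -8.83008134e+01] [ 6.2155807  10.50572807 -1.19353466] [ 1.99488278 -1.01042364  0.61046881]
```

Call:
{"name": "send_rows", "arguments": {"deltas": [{"tx":0,"ty":0,"tz":0,"twist":-0.008,"fingers":1},{"tx":0,"ty":0,"tz":0,"twist":-0.008,"fingers":1},{"tx":0,"ty":0,"tz":0,"twist":0,"fingers":1}]}}

```text
clock: 14.72
ee_pos: [0.6049, -0.0855, 0.0096]
orientation: [-179.9, 0.2, -86.9]
ft_force: [1.9, 15.9, 3.7]
gripper_width: 0.0855
```

```bash
python3 -c "
from h import *
o=observe();print(o['ee_pos'],o['orientation'],o['ft_force'],o['ft_torque'])"
```

```text
[ 0.60487668 -0.08550763  0.00958809] [-179.92654366    0.23043931  -86.88199753] [ 1.9128325  15.86329152  3.68301691] [ 2.67886302 -0.28558719 -0.71042004]
```

Call:
{"name": "send_rows", "arguments": {"deltas": [{"tx":0,"ty":0,"tz":0,"twist":0.009,"fingers":1},{"tx":0,"ty":0,"tz":0,"twist":0.009,"fingers":1},{"tx":0,"ty":0,"tz":0,"twist":0,"fingers":1}]}}

```text
clock: 14.97
ee_pos: [0.6053, -0.086, 0.0096]
orientation: [-179.9, 0.2, -88.5]
ft_force: [3.6, 12.0, 1.1]
gripper_width: 0.0854
```

```bash
cat >> h.py <<'E'
def fr():
    o=observe();p=o['ee_pos'];t=np.radians(o['orientation'][2]);l=np.array([-np.sin(t),np.cos(t)]);f=np.array([np.cos(t),np.sin(t)])
    k=np.radians(DY);X=np.array([np.cos(k),np.sin(k)])
    for n,s in(('L',.05),('R',-.05)):print(n,'%.2f'%(1e3*((p[:2]+f*.011+s*l-DO)@X)),end=' ')
    print(o['orientation'][2].round(2),o['ft_force'].round(1),'Mz',o['ft_torque'][2].round(2))
E
python3 -c "
from h import *
fr()"
```

```text
L -95.27 R -96.51 -88.51 [ 3.6 12.   1.1] Mz 0.61
```

Call:
{"name": "send_rows", "arguments": {"deltas": [{"tx":0.001,"ty":0,"tz":0,"twist":0.006,"fingers":1},{"tx":0,"ty":0,"tz":0,"twist":0,"fingers":1}]}}

```text
clock: 15.13
ee_pos: [0.6054, -0.0856, 0.0096]
orientation: [-179.9, 0.2, -89.0]
ft_force: [4.3, 15.2, 1.6]
gripper_width: 0.0851
```

```bash
python3 -c "
from h import *
fr()"
```

```text
L -95.21 R -97.29 -88.99 [ 4.3 15.2  1.6] Mz 0.7
```

Call:
{"name": "send_rows", "arguments": {"deltas": [{"tx":0.0,"ty":0,"tz":0,"twist":-0.0133,"fingers":1},{"tx":0.002,"ty":0,"tz":0,"twist":0,"fingers":1},{"tx":0,"ty":0,"tz":0,"twist":0,"fingers":1}]}}

```text
clock: 15.38
ee_pos: [0.6049, -0.0863, 0.0095]
orientation: [-179.9, 0.2, -87.9]
ft_force: [2.2, 15.4, 4.1]
gripper_width: 0.0854
```

```bash
python3 -c "
from h import *
fr();pose()"
```

```text
L -95.59 R -95.72 -87.87 [ 2.2 15.4  4.1] Mz -0.39
unit [ 0.6109 -0.1453] yaw -89.7 dock frame x(home -47.5) -47.4 y -5.0 yaw -1.9
L finger front: gap 2.2 mm, y 44.6
R finger front: gap -1.0 mm, y -55.3
clock 15.4333 tool [ 0.6048 -0.0863  0.0096] -87.9 [ 2.3 14.2  2.8]
```

Call:
{"name": "send_rows", "arguments": {"deltas": [{"tx":-0.001,"ty":0,"tz":0,"twist":0.0045,"fingers":1},{"tx":0,"ty":0,"tz":0,"twist":0,"fingers":1},{"tx":0,"ty":0,"tz":0,"twist":0,"fingers":1},{"tx":0,"ty":0,"tz":0,"twist":0,"fingers":1}]}}

```text
clock: 15.77
ee_pos: [0.6051, -0.0863, 0.0095]
orientation: [-179.9, 0.2, -88.2]
ft_force: [2.8, 12.1, 1.9]
gripper_width: 0.0854
```

```bash
python3 -c "
from h import *
fr()"
```

```text
L -95.27 R -95.97 -88.2 [ 2.8 12.1  1.9] Mz 0.61
```

Call:
{"name": "send_rows", "arguments": {"deltas": [{"tx":-0.05,"ty":0,"tz":0,"twist":0,"fingers":1},{"tx":-0.08,"ty":0,"tz":0,"twist":0,"fingers":1},{"tx":0,"ty":0,"tz":-0.1,"twist":0,"fingers":1},{"tx":0,"ty":0,"tz":-0.2,"twist":0,"fingers":1},{"tx":0,"ty":0,"tz":-0.2,"twist":0,"fingers":1},{"tx":0.1,"ty":0,"tz":-0.2,"twist":0,"fingers":1},{"tx":0.1,"ty":0,"tz":-0.2,"twist":0,"fingers":0},{"tx":0.05,"ty":0,"tz":-0.1,"twist":0,"fingers":-1}]}}

```text
clock: 16.43
ee_pos: [0.6063, -0.1116, 0.2092]
orientation: [-179.7, -0.2, -88.4]
ft_force: [-0.3, -0.0, 0.1]
gripper_width: 0.0638
```

Call:
{"name": "send_rows", "arguments": {"deltas": [{"tx":0,"ty":0,"tz":0,"twist":0,"fingers":-1},{"tx":0,"ty":0,"tz":0,"twist":0,"fingers":-1},{"tx":0,"ty":0,"tz":0,"twist":0,"fingers":-1}]}}

```text
clock: 16.68
ee_pos: [0.6048, -0.1093, 0.2028]
orientation: [179.9, 0.0, -88.3]
ft_force: [-0.1, -0.3, 0.3]
gripper_width: 0.0255
```

```bash
python3 - <<'E'
from h import *
import pickle
np.set_printoptions(precision=4,suppress=True)
o=observe();print(o['clock'],o['ee_pos'],o['orientation'],o['ft_force'],o['gripper_width'])
c0=pickle.load(open('w3.pkl','rb'))
for p in((660,130),(672,60),(668,95),(640,250)):
    print(p,[onz('wrist',(p[0]/1.42,p[1]/1.42),z,c0)[:2] for z in(.1,.15,.2,.23)])
c=get_calibration('wrist');pickle.dump(c,open('w10.pkl','wb'));im=grab_frame('wrist')
cv2.imwrite("pics/w10.png",cv2.resize(im,None,fx=1.42,fy=1.42,interpolation=3));pose()
E
```

```text
16.6833 [ 0.6048 -0.1093  0.2028] [179.931    0.0044 -88.3275] [-0.1078 -0.331   0.3006] 0.02545871238491863
(660, 130) [array([ 0.4697, -0.1813]), array([ 0.4957, -0.1752]), array([ 0.5217, -0.169 ]), array([ 0.5374, -0.1653])]
(672, 60) [array([ 0.4754, -0.2154]), array([ 0.5004, -0.203 ]), array([ 0.5254, -0.1906]), array([ 0.5403, -0.1832])]
(668, 95) [array([ 0.4715, -0.1989]), array([ 0.4972, -0.1895]), array([ 0.5229, -0.1801]), array([ 0.5383, -0.1745])]
(640, 250) [array([ 0.4583, -0.1154]), array([ 0.4864, -0.1212]), array([ 0.5145, -0.1271]), array([ 0.5314, -0.1307])]
unit [ 0.6108 -0.1454] yaw -87.0 dock frame x(home -47.5) -47.4 y -5.1 yaw 0.8
L finger front: gap -22.7 mm, y 45.2
R finger front: gap -20.5 mm, y -54.8
clock 16.7833 tool [ 0.6044 -0.1088  0.202 ] -88.3 [-0.   0.2  1.3]
```

View pics/w10.png

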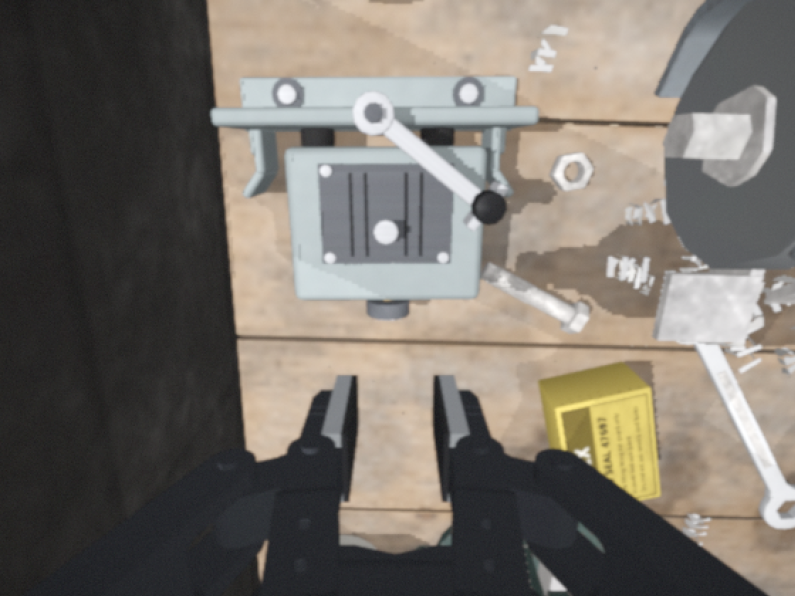

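```bash
python3 - <<'E'
from h import *
import pickle
np.set_printoptions(precision=4,suppress=True)
c0=pickle.load(open('w3.pkl','rb'));c1=pickle.load(open('w10.pkl','rb'))
T=lambda a,b:tri([ray('wrist',a[0]/1.42,a[1]/1.42,c0),ray('wrist',b[0]/1.42,b[1]/1.42,c1)])
print('nutTop',T((680,62),(672,115)),'nutbot',T((667,102),(667,157)),'shield',T((665,58),(657,95)))
q=lambda X,Y,z:onz('wrist',(X/1.42,Y/1.42),z,c1)[:2]
p=q(374,112,.086);k=q(488,207,.112);print('piv',p,'knob',k,np.linalg.norm(p-k))
s=[q(*a,.062) for a in((325,171),(444,171),(443,257),(330,258))];l=s[3]-s[2];print('unit yaw',np.degrees(np.arctan2(l[1],l[0]))-90)
a=q(213,123,.066);b=q(537,121,.066);l=a-b;print('dock',np.degrees(np.arctan2(l[1],l[0]))-90)
a=q(213,108,.066);b=q(537,107,.066);l=a-b;print('dock',np.degrees(np.arctan2(l[1],l[0]))-90,'stud',q(386,231,.075))
E
```

```text
nutTop [ 0.483  -0.2096  0.1218] nutbot [ 0.4824 -0.1916  0.1221] shield [ 0.464  -0.2236  0.0676]
piv [ 0.6182 -0.2093] knob [ 0.5603 -0.1657] 0.07250098957135157
unit yaw -87.87313129111348
dock -88.04101565344948
dock -88.20551088067593 stud [ 0.6108 -0.1462]
```

```bash
python3 - <<'E'
from h import *
np.set_printoptions(precision=4,suppress=True)
P=np.array([.6182,-.209]);r=.0735;t=np.radians(-88);X=np.array([np.cos(t),np.sin(t)]);Y=np.array([-X[1],X[0]])
k0=np.array([.5603,-.1657])-P;print('theta0',np.arctan2(-k0@X,-k0@Y))
o=observe();prev=o['ee_pos'][:2];ty=np.radians(o['orientation'][2]);print(o['ee_pos'],o['gripper_width'])
ax=np.array([np.cos(ty),np.sin(ty)]);ay=np.array([np.sin(ty),-np.cos(ty)])
def st(n,q):
    global prev
    d=q-prev;print(n,q,'tx %.4f ty %.4f'%(d@ax/.2,d@ay/.2));prev=q
st('above',np.array([.552,-.191]))
for th in (.64,.75,.85,.95,1.05,1.15,1.25,1.35,1.45,1.57):
    k=P-r*(np.sin(th)*X+np.cos(th)*Y)
    off=np.array([np.interp(th,[.64,1.1,1.57],[-9,-19,-23]),np.interp(th,[.64,1.1,1.57],[-20,-16,-4])])*1e-3
    st(th,k+off)
E
```

```text
theta0 0.6770245688507073
[ 0.6044 -0.1088  0.202 ] 0.009990930241309455
above [ 0.552 -0.191] tx 0.4032 ty 0.2741
0.64 [ 0.5488 -0.1872] tx -0.0195 ty 0.0157
0.75 [ 0.5513 -0.1799] tx -0.0363 ty -0.0139
0.85 [ 0.5542 -0.1737] tx -0.0304 ty -0.0155
0.95 [ 0.5576 -0.168 ] tx -0.0276 ty -0.0179
1.05 [ 0.5615 -0.163 ] tx -0.0247 ty -0.0201
1.15 [ 0.5664 -0.1577] tx -0.0256 ty -0.0254
1.25 [ 0.5723 -0.1523] tx -0.0264 ty -0.0303
1.35 [ 0.5785 -0.1475] tx -0.0229 ty -0.0315
1.45 [ 0.5848 -0.1435] tx -0.0193 ty -0.0323
1.57 [ 0.5926 -0.1395] tx -0.0184 ty -0.0393
```

Call:
{"name": "send_rows", "arguments": {"deltas": [{"tx":0.1,"ty":0.0685,"tz":0,"twist":0,"fingers":-1},{"tx":0.1,"ty":0.0685,"tz":0,"twist":0,"fingers":-1},{"tx":0.1,"ty":0.0685,"tz":0,"twist":0,"fingers":-1},{"tx":0.1,"ty":0.0685,"tz":0,"twist":0,"fingers":-1},{"tx":0,"ty":0,"tz":0,"twist":0,"fingers":-1},{"tx":0,"ty":0,"tz":0,"twist":0,"fingers":-1},{"tx":0,"ty":0,"tz":0,"twist":0,"fingers":-1}]}}

```text
clock: 17.37
ee_pos: [0.5526, -0.1903, 0.203]
orientation: [179.9, 0.1, -88.3]
ft_force: [-0.8, -0.2, 0.3]
gripper_width: 0.0001
```

Call:
{"name": "send_rows", "arguments": {"deltas": [{"tx":0,"ty":0,"tz":0.13,"twist":0,"fingers":-1},{"tx":0,"ty":0,"tz":0.13,"twist":0,"fingers":-1},{"tx":0,"ty":0,"tz":0.1,"twist":0,"fingers":-1},{"tx":0,"ty":0,"tz":0.08,"twist":0,"fingers":-1},{"tx":0,"ty":0,"tz":0.07,"twist":0,"fingers":-1},{"tx":0,"ty":0,"tz":0,"twist":0,"fingers":-1},{"tx":0,"ty":0,"tz":0,"twist":0,"fingers":-1}]}}

```text
clock: 17.95
ee_pos: [0.5525, -0.1897, 0.1011]
orientation: [179.9, 0.1, -88.2]
ft_force: [0.3, 1.2, 0.5]
gripper_width: 0.0001
```

Call:
{"name": "send_rows", "arguments": {"deltas": [{"tx":-0.0195,"ty":0.014,"tz":0,"twist":0,"fingers":-1},{"tx":-0.018,"ty":-0.007,"tz":0,"twist":0,"fingers":-1},{"tx":-0.018,"ty":-0.007,"tz":0,"twist":0,"fingers":-1},{"tx":-0.03,"ty":-0.0155,"tz":0,"twist":0,"fingers":-1},{"tx":-0.0276,"ty":-0.018,"tz":0,"twist":0,"fingers":-1}]}}

```text
clock: 18.37
ee_pos: [0.5594, -0.1679, 0.1026]
orientation: [-179.9, -0.0, -88.3]
ft_force: [-0.3, -0.3, 0.2]
gripper_width: 0.0001
```

Call:
{"name": "send_rows", "arguments": {"deltas": [{"tx":-0.0247,"ty":-0.017,"tz":0,"twist":0,"fingers":-1},{"tx":-0.0256,"ty":-0.023,"tz":0,"twist":0,"fingers":-1},{"tx":-0.0264,"ty":-0.0303,"tz":0,"twist":0,"fingers":-1},{"tx":-0.0229,"ty":-0.0315,"tz":0,"twist":0,"fingers":-1}]}}

```text
clock: 18.7
ee_pos: [0.5791, -0.147, 0.1019]
orientation: [180.0, 0.0, -88.3]
ft_force: [-0.1, -1.1, 0.9]
gripper_width: 0.0001
```

Call:
{"name": "send_rows", "arguments": {"deltas": [{"tx":-0.0193,"ty":-0.0323,"tz":0,"twist":0,"fingers":-1},{"tx":-0.009,"ty":-0.019,"tz":0,"twist":0,"fingers":-1},{"tx":-0.005,"ty":-0.01,"tz":0,"twist":0,"fingers":-1}]}}

```text
clock: 18.95
ee_pos: [0.5911, -0.1401, 0.1016]
orientation: [180.0, 0.0, -88.2]
ft_force: [-1.3, -0.7, -0.3]
gripper_width: -0.0001
```

```bash
python3 - <<'E'
from h import *
import pickle
np.set_printoptions(precision=4,suppress=True)
o=observe();print(o['clock'],o['ee_pos'],o['orientation'],o['ft_force'])
cv2.imwrite('pics/s11.png',cv2.resize(grab_frame('scene')[150:270,230:390],None,fx=4,fy=4,interpolation=3))
E
```

```text
18.95 [ 0.5911 -0.1401  0.1016] [179.9834   0.0293 -88.243 ] [-1.284  -0.7465 -0.29  ]
```

View pics/s11.png

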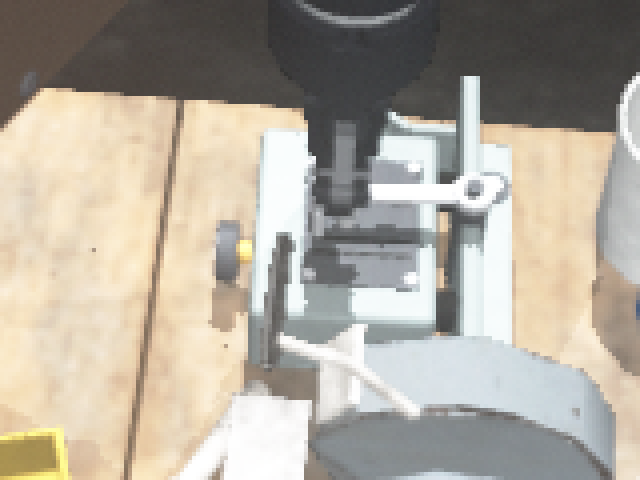

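Call:
{"name": "send_rows", "arguments": {"deltas": [{"tx":0,"ty":-0.008,"tz":0,"twist":0,"fingers":-1},{"tx":0,"ty":-0.006,"tz":0,"twist":0,"fingers":-1},{"tx":0,"ty":0,"tz":0,"twist":0,"fingers":-1}]}}

```text
clock: 19.25
ee_pos: [0.5934, -0.1406, 0.1017]
orientation: [180.0, 0.0, -88.3]
ft_force: [-0.6, -0.1, 0.3]
gripper_width: 0.0002
```

Call:
{"name": "send_rows", "arguments": {"deltas": [{"tx":0,"ty":-0.005,"tz":0,"twist":0,"fingers":-1},{"tx":0,"ty":0,"tz":0,"twist":0,"fingers":-1}]}}

```text
clock: 19.42
ee_pos: [0.5944, -0.1407, 0.1018]
orientation: [-180.0, 0.0, -88.3]
ft_force: [-0.1, 0.3, 0.6]
gripper_width: 0.0002
```

Call:
{"name": "send_rows", "arguments": {"deltas": [{"tx":0,"ty":-0.005,"tz":0,"twist":0,"fingers":-1},{"tx":0,"ty":-0.005,"tz":0,"twist":0,"fingers":-1},{"tx":0,"ty":0,"tz":0,"twist":0,"fingers":-1}]}}

```text
clock: 19.67
ee_pos: [0.5961, -0.1405, 0.1017]
orientation: [180.0, 0.0, -88.3]
ft_force: [-2.9, -0.1, 1.0]
gripper_width: 0.0002
```

Call:
{"name": "send_rows", "arguments": {"deltas": [{"tx":0,"ty":-0.005,"tz":0,"twist":0,"fingers":-1},{"tx":0,"ty":0,"tz":0,"twist":0,"fingers":-1}]}}

```text
clock: 19.83
ee_pos: [0.5965, -0.1405, 0.1016]
orientation: [179.9, 0.0, -88.3]
ft_force: [-6.6, -0.1, 2.0]
gripper_width: -0.0
```

Call:
{"name": "send_rows", "arguments": {"deltas": [{"tx":0,"ty":0.03,"tz":0,"twist":0,"fingers":-1},{"tx":0,"ty":0.05,"tz":0,"twist":0,"fingers":-1},{"tx":0,"ty":0,"tz":-0.13,"twist":0,"fingers":-1},{"tx":0,"ty":0,"tz":-0.18,"twist":0,"fingers":-1},{"tx":-0.05,"ty":0,"tz":-0.18,"twist":0,"fingers":-1},{"tx":-0.1,"ty":0,"tz":-0.05,"twist":0,"fingers":-1},{"tx":-0.05,"ty":0,"tz":0,"twist":0,"fingers":-1},{"tx":0,"ty":0,"tz":0,"twist":0,"fingers":-1}]}}

```text
clock: 20.5
ee_pos: [0.5807, -0.0995, 0.2107]
orientation: [-179.9, -0.0, -88.2]
ft_force: [-0.9, 0.3, -1.7]
gripper_width: -0.0
```

```bash
python3 - <<'E'
from h import *
import pickle
o=observe();print(o['clock'],o['ee_pos'],o['orientation'],o['ft_force'])
c=get_calibration('wrist');pickle.dump(c,open('w12.pkl','wb'));im=grab_frame('wrist')
cv2.imwrite("pics/w12.png",cv2.resize(im,None,fx=1.42,fy=1.42,interpolation=3))
E
```

```text
20.5 [ 0.58072103 -0.0994906   0.21065605] [-1.79872890e+02 -1.30439175e-02 -8.81713515e+01] [-0.93259217  0.26038839 -1.71979814]
```

View pics/w12.png

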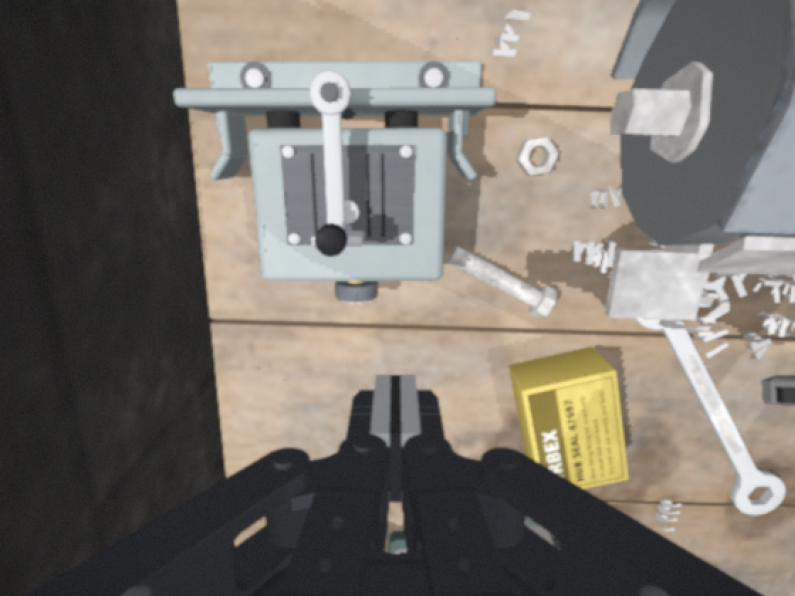

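```bash
python3 - <<'E'
from h import *
import pickle
np.set_printoptions(precision=4,suppress=True)
c1=pickle.load(open('w12.pkl','rb'));q=lambda X,Y,z:onz('wrist',((X+.5)/1.42-.5,(Y+.5)/1.42-.5),z,c1)[:2]
an=lambda v:np.degrees(np.arctan2(v[1],v[0]))
p=q(330,92,.086);k=q(331,240,.112);print('hook dir',an(k-p),'ideal',-88+180,'r',np.linalg.norm(k-p))
print('stud',q(352,210,.075),'unit yaw',an(q(293,239,.062)-q(405,239,.062))-90,an(q(288,152,.062)-q(405,152,.062))-90,'dock',an(q(175,103,.066)-q(494,103,.066))-90)
print('bolt',q(456,255,.008),q(545,300,.008),'nut',q(540,155,.006))
finish_job()
E
```

```text
hook dir 92.38687056603855 ideal 92 r 0.07338381044035858
stud [ 0.6079 -0.1469] unit yaw -88.1980066248111 -88.22024167686884 dock -88.23170002504294
bolt [ 0.5355 -0.1075] [ 0.4638 -0.0741] nut [ 0.4809 -0.181 ]
the job is handed in; nothing more can be done
```

The pump unit is docked, square against both buffers, and the hook is swung round so its lip stands behind the stud. I handed the job in at about 20.5 s.

- **Creep:** I straddled the gauge with open fingers and pushed the right and left rear corners in turn. Corner-push readings at the end of each move were about 6 to 9 N, and no push reading went over about 17 N. I saw no contact with the gauge in the pictures.
- **Press home:** Both sides stopped against something solid under the press. The last readings were 12 to 15 N in all. The load shifted from corner to corner as I trimmed the tool, and the final 12 N reading was mostly on the left corner, not evenly shared.
- **Hook:** I pushed the knob round until it met its stop at 6.6 N, then backed off and lifted clear.

Last checks, from the final wrist picture and force readings:

| Check | Result |
|---|---|
| Unit yaw against dock yaw | -88.2° and -88.2° |
| Unit depth (scene camera, just after the press, before the hook was swung) | within about 0.1 mm of home |
| Hook direction | within about 0.4° of its full angle |
| Bolt and nut | within about 4 mm of their first readings, close to measuring error |
| Other bystanders | not measured again; the carton and the others in view looked undisturbed |

- **Off centre:** the unit sits about 5 to 8 mm to the right of the dock's middle line, inside the 11 mm play, and the stud is still within the width of the lip.
- **Disagreement:** the scene camera's edge-based yaw went wrong near the dock because the grinder's rest hid part of the edge. I used the stud position, the finger contact and the wrist view instead.
- **Budget:** I viewed 13 pictures, three over the budget of 10.

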